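Turn the sample mill's castle nut to the next slot and lock it with its cross pin

ROBOT

A 7-joint arm with a two-finger parallel gripper is mounted at the origin on a cart in front of the work surface, level with it; the furniture and walls round the work are solid. World frame = base frame: x ahead of the robot, y to its left, z up, the work surface at z = 0. Lengths are in m, angles in rad, forces in N, time in s.
With the tool pointing down it reaches from about 0.35 to 0.9 m from the base axis. Payload 19.9 kg.
Tool frame: the origin (TCP) lies midway between the tips of the shut fingers; the grasp point (between the pads) lies 19 mm behind it; x points along the fingers, z is the direction in which the jaws open and shut, and the axes are right-handed (so a half turn about x gives the same grasp; the last joint's range is limited). The gripper opens to 85 mm and grips with 20 to 120 N. Pads are 22 mm wide; open, the fingers measure 114 mm over their backs; the gripper's body (76 mm by 85 mm) begins 54 mm behind the grasp point. The pads swing forward as they close: fully open they stand 13 mm farther back than shut.
Start: joints at [1.077, 0.417, -0.01, 1.614, 0.005, 1.111, -0.053], TCP at [0.273, -0.562, 0.231] pointing down, gripper open.
Joint ranges: [-2.81, 2.81], [-0.39, 2.02], [-1.27, 1.25], [0.06, 2.57], [-1.19, 4.33], [0.19, 2], [-2.82, 2.82]. Speed limits (rad/s): [1.89, 1.89, 2.39, 2.39, 3.01, 3.01, 3.01].

INTERFACE

Orientations are given as a unit quaternion [w, x, y, z].
In Python, from station import manip gives the robot as it stands. The module is installed in compiled form; this text tells all that it offers.
- The arm moves only by the tool servo_tool, never from a script. Its argument "increments" is a list of rows, each a list of 3 entries, a list of its own where there are three numbers: the turn, a rotation vector about the tool's x, y, z scaled (see below), then the shift along the tool's x, y, z scaled (see below), then the opening, from -1 (shut) to 1 (fully open). In form: [[[wx, wy, wz], [x, y, z], jaw], ...]. A call has 1 to 20 rows; each row shifts and turns the commanded pose from where the row before left it, along the tool's axes as they then stand; what a row does not reach is not made up. The controller multiplies each number of a shift by 0.05 m and each number of a turn by 180 degrees. A row lasts 1/10 s, in which the tool goes at most 50 mm and 8.59 degrees, less where a joint would pass 70% of its speed; a pose out of reach is approached as far as the arm can. A call with a number of a shift or a turn outside -1 to 1 is refused whole. A call with a gripper value outside its range is refused whole. The fingers move at their own pace and stop on an object; "squeeze" is the grip in N (left out, the last holds). Time passes only in rows, so rows that do not move let the fingers close. It gives the time, the measured TCP pose, the force and the opening at its end, in the units of the state.
- manip.get_state(): the state, without advancing time (a new reading comes with each control period).
- manip.camera(name): name is "scene" or "top"; returns a dict with "frame" (384x512x3 uint8, red, green, blue), "fx", "fy", "cx", "cy" (pixels), "k1" (the pictures are not rectified: a ray, as slopes to the right and down, at radius r is drawn at 1 + k1 r^2 times it, then the intrinsics apply), "rvec" (rotation vector, rad) and "tvec" (3), from world to camera coordinates, as OpenCV has them. Camera axes: x right, y down, z forward; pixel columns grow to the right and rows downward; lengths in m; the calibration is good to about 2 mm. A picture is of the moment at which its call begins. There is no depth.
- manip.job_done(): hands the job in, once; it reports no verdict.
The state is a dict: "time_s": time; "qpos": joint angles; "dq": joint speeds; "tau": joint torques, N m; "eef_pos": TCP position; "eef_rot": TCP orientation; "force": force on the tool from outside, world axes, zero at the start; "ft_torque": the same for the moment, N m; "finger_gap": opening from 0.0 (shut) to 1.0 (fully open).
Only numpy, scipy, OpenCV 4.12 (cv2) and the standard library are available. Lean on these libraries where they do the work, as an engineer would, in place of code of your own. Each camera call takes 0.05 s, during which the arm holds its last target.

TASK

The castle nut on the sample mill's rotor spindle is only run down by hand. Using the lock pin as a tommy bar in the slot that faces the bench's front edge, press the pin lightly inward and turn the nut on, clockwise only, to the next slot that lines up with the spindle's cross hole, where the pin drops in; then push the pin through until its collar sits against the nut, and let go. Do not slacken the nut or turn it past that slot, never force the pin, and leave the other things on the bench where they are.

Things in the scene. Friction and masses are not known exactly. Their poses are not given: they have to be found in the camera images.
- mill: grey drive head of the mill, standing firm; origin on the bench under the spindle axis, x towards its motor box (73 mm high, on the far side), z up. Dark foot plate 225 x 150 x 12 mm. On it, held fast, an aluminium rotor disc of 130 mm diameter, top at 54 mm, with eight small beaters up to 62 mm high, and the upright spindle, 28 mm in diameter, its end at 95 mm.
- cross_hole (a point): centre of the spindle's cross hole, on the axis of spindle and nut, 83.5 mm above the bench; axes of the drive head, NOT of the hole. The level hole, 8 mm wide and 9 mm high, goes right through the spindle. Its direction is not measured: it is found by feel. A pin tip in a slot that bears on the bare spindle stops 14 mm from the axis; over either mouth of the hole it goes on.
- nut (a joint): turn of the castle nut in rad, growing clockwise seen from above (tightening); 0.15 to 0.28 at the start. nut_top's x lies 0.265 rad minus this value anticlockwise of the drive head's x. The slot along nut_top's x comes to the hole at one value between 0.42 and 1.08, and the job ends there. Friction holds it, about 0.05 N m; it stays where it is left.
- nut_top (a point): yellowish castle nut, 46 mm across flats; above its hexagon (56 to 79 mm) a round crown of 44 mm diameter, 89 mm high, with six open radial slots 8 mm wide, floor at 79.5 mm. This point: centre of the crown's top, 5.5 mm above the hole's axis. Its x lies along a slot; the slot at its -x end, which at first faces the front edge of the bench within 25 degrees, is the next to meet the hole's near mouth.
- pin_grip (a point): lock pin, lying level on the bench, axis 8 mm up; this point: centre of its red grip, 28 mm long along the pin, 14 mm across, 16 mm high, to be held by its two sides. x runs towards the tip, z up. Then a 5 mm neck, a steel collar of 16 mm diameter with its front face 22 mm from here, and the shank, 6 mm in diameter, 50 mm long, tip chamfered 0.3 mm. 45 g.
- pin_mid (a point): point on the pin's axis 44 mm in front of pin_grip; with the pin fully home (collar against the crown, 22 mm from the spindle axis) it lies at cross_hole. Axes as pin_grip.
- pin_tip (a point): tip of the pin, 72 mm in front of pin_grip. Axes as pin_grip.
- spanner: loose open-ended spanner, 152 mm long, 7 mm thick, lying in front on the right; origin at its middle on the bench. Leave it.
- screwdriver: loose black-handled screwdriver, 182 mm long, lying in front of the mill; origin at its middle on the bench. Leave it.
Things that resemble listed ones, but are neither listed nor needed, are in the scene too. Leave any green look-alike of the part that bears pin_grip alone.

How it is judged:
On the way:
1. the tip of the pin is in a slot of the nut: level with the hole, within 21 mm of the spindle axis (distance between pin_tip and cross_hole below 0.021 m and distance between pin_mid and cross_hole above 0.025 m), for 0.1 s.
At the end, for the whole second after the job is handed in: the pin is through the nut's slots and the spindle's cross hole at the next line-up (nut between 0.28 and 1.23 rad), home to its collar (pin_mid within 3.5 mm of cross_hole), released and at rest (distance between pin_mid and cross_hole below 0.0035 m and value of joint nut between 0.28 and 1.23 rad and linear speed of pin below 0.02 m/s and velocity of joint nut below 0.05 rad/s); the robot touches nothing.
It fails at once if the nut is slackened: turned back below 0 (value of joint nut below 0 rad).
It fails at once if the nut is turned past the next line-up (beyond 1.35 rad) (value of joint nut above 1.35 rad).
It fails at once if the pin is forced against the spindle (over 25 N) (contact force between pin and rotor above 25 N).
It fails at once if the pin is forced against the nut (over 25 N) (contact force between pin and nut above 25 N).
It fails at once if the spanner or the screwdriver is moved by more than 20 mm (distance of any of spanner, screwdriver from where it was at the start of the episode above 0.02 m).
It also fails if it takes over 61 s, if anything falls off the work surface, if the arm or the gripper's body presses on something with over 40 N, if the wrist force passes 120 N, or if a joint passes its speed limit or range.

## Working session

There is one attempt and no reset: what is moved stays moved. The work goes in short steps, Python scripts to look and compute and a tool call to move; the robot and the scene stay as the last step left them, time stands still between calls to the robot, and variables do not carry over. Pictures are saved under pics/ and viewed, and the job is handed in when it is done.

Besides the shell and the picture viewer there is one more tool, called after "Request:" by a JSON object that holds its "op" and its "data". servo_tool: Moves the arm, as the interface text tells. Its arguments: {"type":"object","properties":{"increments":{"type":"array"},"squeeze":{"type":"number"}},"required":["increments"]}

```bash
mkdir -p pics
cat > h.py <<'E'
from station import manip
import numpy as np, cv2
from scipy.spatial.transform import Rotation as R
def cam(n,save=None):
    c=manip.camera(n)
    if save: cv2.imwrite('pics/'+save,c['frame'][:,:,::-1])
    return c
def ray(c,u,v):
    x=(u-c['cx'])/c['fx'];y=(v-c['cy'])/c['fy'];r0=np.hypot(x,y);r=r0
    for _ in range(30): r=r0/(1+c['k1']*r*r)
    s=r/r0 if r0>0 else 1
    M=cv2.Rodrigues(np.array(c['rvec'],float))[0]
    o=-M.T@np.array(c['tvec']);d=M.T@np.array([x*s,y*s,1]);return o,d
def onz(c,u,v,z):
    o,d=ray(c,u,v);return o+d*(z-o[2])/d[2]
def proj(c,p):
    M=cv2.Rodrigues(np.array(c['rvec'],float))[0]
    q=M@np.array(p)+np.array(c['tvec']);x,y=q[:2]/q[2];k=1+c['k1']*(x*x+y*y)
    return c['fx']*x*k+c['cx'],c['fy']*y*k+c['cy']
def rot(s):
    q=s['eef_rot'];return R.from_quat([q[1],q[2],q[3],q[0]])
def st():
    s=manip.get_state();print(s['time_s'],np.round(s['eef_pos'],4),'\n',np.round(rot(s).as_matrix(),3),'\nF',np.round(s['force'],2),'T',np.round(s['ft_torque'],2),'gap',s['finger_gap'],'q',np.round(s['qpos'],3));return s
E
python3 - <<'E'
from h import *
st()
for n in('scene','top'):
    c=cam(n,n+'0.png');print({k:np.round(v,3) for k,v in c.items() if k!='frame'}, ray(c,256,192))
E
```

```text
0.0 [ 0.2727 -0.562   0.2307] 
 [[-0.001  0.9    0.437]
 [ 0.001  0.437 -0.9  ]
 [-1.    -0.    -0.001]] 
F [-0.46 -0.44  0.4 ] T [0.02 0.   0.  ] gap 0.9993648881386173 q [ 1.077  0.418 -0.01   1.614  0.005  1.111 -0.053]
{'fx': np.float64(381.386), 'fy': np.float64(381.386), 'cx': np.float64(260.555), 'cy': np.float64(196.805), 'k1': np.float64(-0.044), 'rvec': array([ 0.588, -2.57 ,  1.289]), 'tvec': array([0.405, 0.231, 0.818])} (array([0.13333841, 0.64179105, 0.67557858]), array([ 0.3683406 , -0.72140193, -0.58669057]))
{'fx': np.float64(380.796), 'fy': np.float64(380.796), 'cx': np.float64(254.037), 'cy': np.float64(188.12), 'k1': np.float64(-0.082), 'rvec': array([ 2.181, -2.123,  0.157]), 'tvec': array([-0.102,  0.482,  1.068])} (array([ 0.33229492, -0.08419454,  1.12478058]), array([ 0.12853674, -0.01009088, -0.99171915]))
```

View pics/scene0.png

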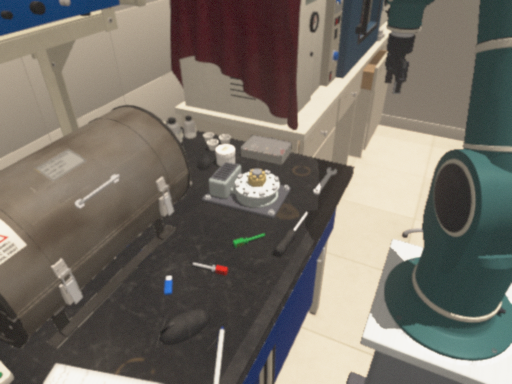

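View pics/top0.png

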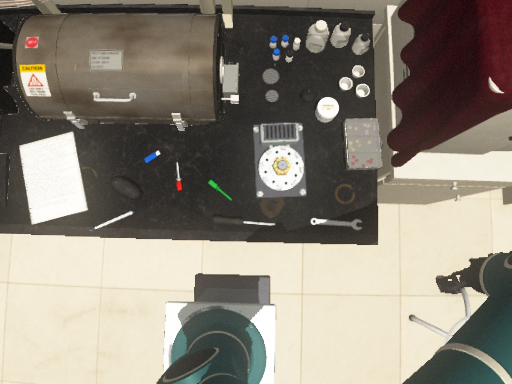

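The scene view shows the red pin at (212,267). In the top view the red grip is at (179,184) with its shank pointing up, the nut is at (282,166), and the green look-alike is at (220,190). Next I'll measure them.

Run:
```python
from h import *
for n in('scene','top'):
    c=cam(n,n+'1.png');f=c['frame'];hsv=cv2.cvtColor(f,cv2.COLOR_RGB2HSV)
    H,S,V=[hsv[:,:,i].astype(int) for i in range(3)]
    red=((H<8)|(H>172))&(S>150)&(V>100)
    box=(slice(255,280),slice(180,240)) if n=='scene' else (slice(155,200),slice(165,195))
    m=np.zeros_like(red);m[box]=red[box]
    v,u=np.nonzero(m);print(n,'red',u.mean(),v.mean(),len(u),onz(c,u.mean(),v.mean(),.008 if n=='top' else .01))
    x0,y0,x1,y1=(185,255,240,280) if n=='scene' else (165,155,195,200)
    cv2.imwrite(f'pics/pin_{n}.png',cv2.resize(f[y0:y1,x0:x1,::-1],None,fx=14,fy=14,interpolation=0) )
    x0,y0,x1,y1=(225,160,290,215) if n=='scene' else (250,120,312,200)
    cv2.imwrite(f'pics/nut_{n}.png',cv2.resize(f[y0:y1,x0:x1,::-1],None,fx=7 if n=='top' else 10,fy=7 if n=='top' else 10,interpolation=0) )
    yel=(H>12)&(H<32)&(S>90)&(V>80)
    m=np.zeros_like(red)
    box=(slice(160,200),slice(235,285)) if n=='scene' else (slice(145,190),slice(260,305))
    m[box]=yel[box];v,u=np.nonzero(m);print('yel',u.mean(),v.mean(),len(u),u.min(),u.max(),v.min(),v.max(),onz(c,u.mean(),v.mean(),.085))
```

```text
scene red 221.4777777777778 268.9555555555556 90 [0.48726602 0.13237371 0.01      ]
yel 256.6 179.2125 160 249 264 171 185 [ 0.52953616 -0.13906538  0.085     ]
top red 178.69230769230768 185.5 52 [0.49010782 0.13436875 0.008     ]
yel 280.4140625 166.71875 128 273 289 158 174 [ 0.53983425 -0.16085505  0.085     ]
```

Run:
```python
import cv2
for n in ['pin_scene','pin_top','nut_scene','nut_top']:
    print(cv2.imread(f'pics/{n}.png').shape)
```

```text
(350, 770, 3)
(630, 420, 3)
(550, 650, 3)
(560, 434, 3)
```

View pics/nut_top.png

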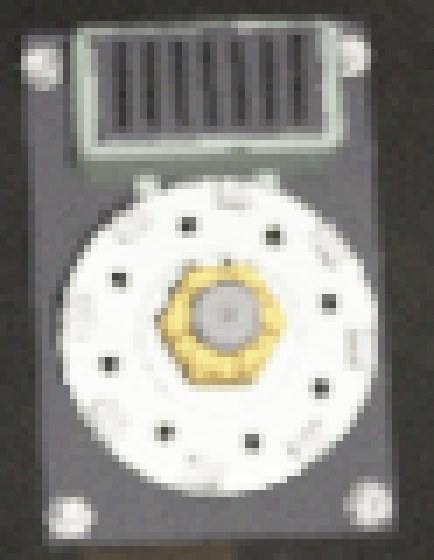

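View pics/nut_scene.png

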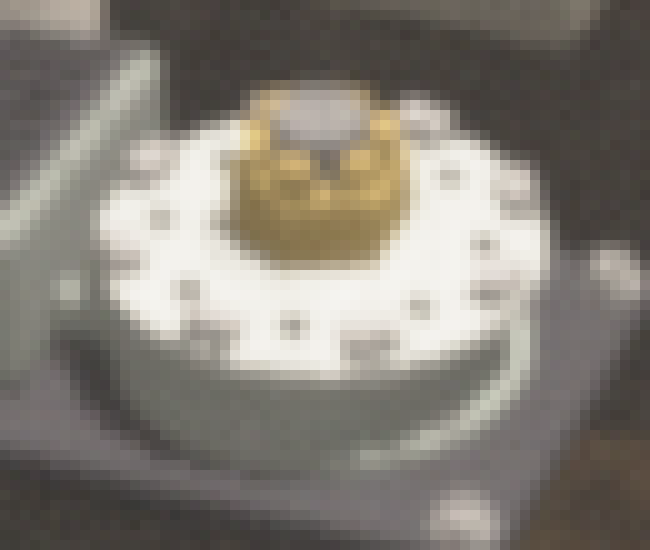

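View pics/pin_top.png

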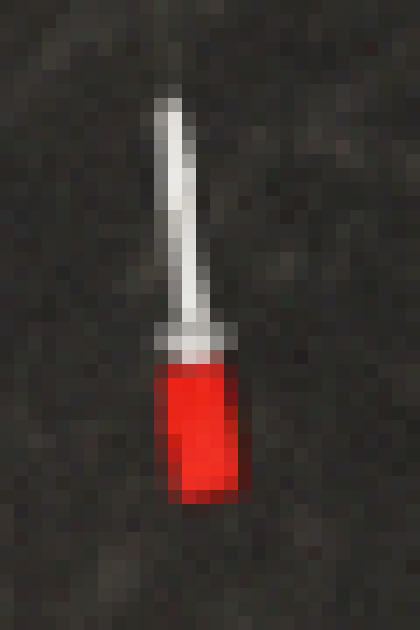

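View pics/pin_scene.png

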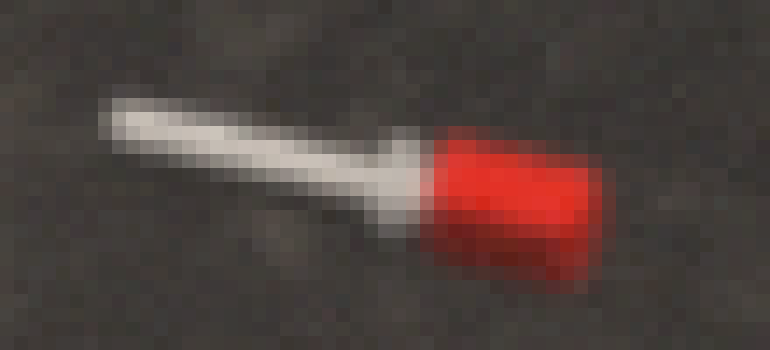

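Run:
```python
from h import *
def tri(ra,rb):
    (o1,d1),(o2,d2)=ra,rb
    A=np.zeros((3,3));b=np.zeros(3)
    for o,d in(ra,rb):
        d=d/np.linalg.norm(d);P=np.eye(3)-np.outer(d,d);A+=P;b+=P@o
    x=np.linalg.solve(A,b)
    return x,[np.linalg.norm(np.cross(x-o,d/np.linalg.norm(d))) for o,d in(ra,rb)]
C={n:cam(n) for n in('scene','top')}
sp={}
for n in C:
    c=C[n];f=c['frame'];hsv=cv2.cvtColor(f,cv2.COLOR_RGB2HSV).astype(int);H,S,V=hsv[...,0],hsv[...,1],hsv[...,2]
    # disc
    x0,y0,x1,y1=(228,160,290,215) if n=='scene' else (252,140,310,195)
    m=((V>200)&(S<40)).astype(np.uint8);mm=np.zeros_like(m);mm[y0:y1,x0:x1]=m[y0:y1,x0:x1]
    mm=cv2.morphologyEx(mm,cv2.MORPH_CLOSE,np.ones((3,3)))
    cs,_=cv2.findContours(mm,cv2.RETR_EXTERNAL,cv2.CHAIN_APPROX_NONE);k=max(cs,key=cv2.contourArea)
    hull=cv2.convexHull(k);e=cv2.fitEllipse(hull);print(n,'disc',e,onz(c,*e[0],.054))
    pts=np.array([onz(c,*p[0],.054)[:2] for p in k.astype(float)])
    h=np.array([onz(c,*p[0],.054)[:2] for p in hull.astype(float)])
    A=np.c_[2*h,np.ones(len(h))];s=np.linalg.lstsq(A,(h**2).sum(1),rcond=None)[0];print('  circ',s[:2],np.sqrt(s[2]+s[0]**2+s[1]**2))
    # spindle top
    b=(slice(166,178),slice(248,268)) if n=='scene' else (slice(158,174),slice(274,290))
    g=np.zeros_like(m);g[b]=((S<45)&(V>100)&(V<185))[b]
    print('\n'.join(''.join('#' if q else '.' for q in r) for r in g[b]))
    nl,lab,stt,cen=cv2.connectedComponentsWithStats(g.astype(np.uint8),connectivity=4)
    i=1+np.argmax(stt[1:,4]);sp[n]=cen[i];print('  sp',cen[i],stt[i],onz(c,*cen[i],.095))
print(tri(ray(C['scene'],*sp['scene']),ray(C['top'],*sp['top'])))
c=C['top']
# pin in both: grip, tip pts
f=c['frame'].astype(float)
hsv=cv2.cvtColor(c['frame'],cv2.COLOR_RGB2HSV).astype(int)
def pin(n,x0,y0,x1,y1):
    c=C[n];f=c['frame'].astype(float)[y0:y1,x0:x1]
    bg=np.median(f.reshape(-1,3),0);f=np.abs(f-bg)
    redw=np.clip(f[...,0]-f[...,1],0,None);redw[redw<25]=0
    w=np.clip(f[...,1],0,None);w[w<35]=0
    v,u=np.mgrid[y0:y1,x0:x1]
    print(n,'grip',(u*redw).sum()/redw.sum(),(v*redw).sum()/redw.sum())
    # row centroids of shank
    if n=='top':
        for r in range(y1-y0):
            if w[r].sum()>60: print(y0+r,round((u[r]*w[r]).sum()/w[r].sum(),2),int(w[r].sum()),int(redw[r].sum()))
    else:
        for r in range(x1-x0):
            if w[:,r].sum()>60 : print(x0+r,round((v[:,r]*w[:,r]).sum()/w[:,r].sum(),2),int(w[:,r].sum()),int(redw[:,r].sum()))
pin('top',170,158,190,195);pin('scene',186,256,236,280)
```

```text
scene disc ((256.979248046875, 183.61341857910156), (27.295127868652344, 45.184600830078125), 92.1811294555664) [ 0.5393254  -0.16035513  0.054     ]
  circ [ 0.54068974 -0.16324661] 0.0662938933763515
....................
....................
......#####.........
..#...######.....###
.#......##.......#.#
#........#..........
.....##....##.......
.....########.....##
.......#####.......#
.........##.........
.........#..........
....................
  sp [256.75 173.4 ] [253 172   8   5  20] [ 0.5353079  -0.15187989  0.095     ]
top disc ((280.7872314453125, 167.12118530273438), (44.49867630004883, 45.968868255615234), 165.87600708007812) [ 0.54487883 -0.16423001  0.054     ]
  circ [ 0.54523612 -0.1643296 ] 0.06531922041836623
................
................
.......###......
#....#..........
....#...........
....#...........
........#.......
........#.......
....#.......#...
....#...........
.....#.....#....
.......###......
................
................
................
................
  sp [282. 160.] [281 160   3   1   3] [ 0.55686998 -0.16419771  0.095     ]
(array([ 0.55
[... 209 characters left out ...]
.03 344 0
166 177.13 372 0
167 177.23 409 0
168 177.21 407 0
169 177.25 400 0
170 177.37 354 0
171 177.37 349 0
172 177.61 293 0
173 177.64 285 0
174 177.88 328 0
175 178.0 348 0
176 178.09 372 0
177 178.19 365 0
178 178.21 467 0
179 178.28 687 0
180 178.4 407 64
scene grip 221.2536834350663 268.205167333193
193 263.09 234 0
194 263.37 350 0
195 263.49 380 0
196 263.59 370 0
197 263.75 369 0
198 264.3 372 0
199 264.44 389 0
200 264.55 411 0
201 264.66 382 0
202 265.24 367 0
203 265.39 381 0
204 265.51 397 0
205 265.64 386 0
206 265.97 405 0
207 266.35 379 0
208 266.49 387 0
209 266.61 372 0
210 266.96 402 0
211 267.62 423 0
212 267.7 612 0
213 267.14 656 0
214 267.36 572 0
215 267.12 283 253
```

Run:
```python
from h import *
C={n:cam(n) for n in('scene','top')}
for n,b in (('scene',(slice(166,180),slice(246,270))),('top',(slice(156,178),slice(270,294)))):
    f=C[n]['frame'].astype(int); d=(f[...,0]-f[...,2])
    print(n,b); print('\n'.join(' '.join('%3d'%q for q in r) for r in d[b]))
c=C['top']
# pin line top
v=np.arange(163,178);u=np.array([176.65,176.87,177.03,177.13,177.23,177.21,177.25,177.37,177.37,177.61,177.64,177.88,178,178.09,178.19])
p=np.polyfit(v,u,1);a=onz(c,np.polyval(p,161.9),161.9,.008);b=onz(c,np.polyval(p,178.6),178.6,.008);g=onz(c,178.73,185.3,.014)
print('top tip',a,'collar',b,'grip',g,np.linalg.norm(a-b),'yaw',np.degrees(np.arctan2(*(a-b)[1::-1])))
c=C['scene']
u=np.arange(194,211);v=np.array([263.37,263.49,263.59,263.75,264.3,264.44,264.55,264.66,265.24,265.39,265.51,265.64,265.97,266.35,266.49,266.61,266.96])
p=np.polyfit(u,v,1);a=onz(c,192.8,np.polyval(p,192.8),.008);b=onz(c,213,np.polyval(p,213),.008)
print('sc tip',a,'collar',b,np.linalg.norm(a-b),'yaw',np.degrees(np.arctan2(*(a-b)[1::-1])))
# screws
c=C['top'];f=c['frame']
for s,(x,y) in dict(fl=(253+0.5,127.5),fr=(300.3,127.5),nl=(259.3,193.3),nr=(302.2,191.6)).items():
    x=int(round(x));y=int(round(y));w=np.clip(f[y-4:y+5,x-4:x+5].astype(float).mean(2)-130,0,None);V,U=np.mgrid[y-4:y+5,x-4:x+5]
    uu,vv=(U*w).sum()/w.sum(),(V*w).sum()/w.sum();print(s,uu,vv,onz(c,uu,vv,.014))
```

```text
scene (slice(166, 180, None), slice(246, 270, None))
  8   9   5   8   7  10   8   9   9   9   8  12  11  13  12  11   8  10   9  10  12  10  10  10
  7   8  11   9  10  12  10  12  10  10   9  11  16  14  13   8   9   8   9  10   9  10   8   8
  8   8   7  10  15  22  26  26  20  12  11  14  19  22  27  26  15  11  10  13  11   8  12   7
 10   9   8  11  23  46  51  43  23  14  14  14  17  24  41  47  32  13   8  10  11  13  12   9
  8  11   8  17  38  63  56  37  19  14  12  13  14  18  30  40  39  41  29  19  15  19  15  13
 10  12  15  31  47  59  40  22  16  13  14  12  13  15  18  32  62  84  58  27  16  18  19  17
 15  15  22  58  77  70  31  16  14  13  12  14  13  13  13  32  81  93  75  34  17  17  19  16
 12  12  16  56  93  85  39  14  13  13  15  13  13  12  13  31  73  89  73  40  20  14  15  15
 10  12  17  59  91  80  43  29  25  20  14  10  13  23  40  52  68  71  69  51  30  17  16  14
 14  19  33  57  77  69  59  68  69  55  29  13  20  54  84  85  82  72  74  61  27  13  12  10
 14  27  51  60  70  70  70  84  90  83  46  18  27  66  90  90  81  79  87  68  23  11
[... 2364 characters left out ...]
  1   2   1   1   1   3   2   2   2   2   1   1   2   2   2   1   2   2   2   1   1   1   1   1
top tip [0.56132743 0.14454701 0.008     ] collar [0.51081008 0.13667953 0.008     ] grip [0.4898593  0.13311504 0.014     ] 0.05112631735928437 yaw 8.852029423878712
sc tip [0.55984508 0.14416423 0.008     ] collar [0.50849242 0.13587116 0.008     ] 0.0520179897250174 yaw 9.173637143660477
fl 255.53293172690763 128.99859437751005 [ 0.66778091 -0.0891467   0.014     ]
fr 298.5326507394767 127.68179749715584 [ 0.67590351 -0.21907683  0.014     ]
nl 259.7783973029045 193.55886929460578 [ 0.47195063 -0.10672173  0.014     ]
nr 302.4863250132767 191.55071694105152 [ 0.48137401 -0.23251018  0.014     ]
```

Run:
```python
from h import *
C={n:cam(n) for n in('scene','top')}
t=onz(C['top'],281.95,164.7,.095);print('top spindle',t)
for s in ((.5452,-.1643),(.5407,-.1632),t[:2],(.543,-.1637)):
    print(s,'sc proj z.095',proj(C['scene'],(*s,.095)),'top',proj(C['top'],(*s,.095)),'sc disc z.054',proj(C['scene'],(*s,.054)))
for ph in (0,3,6,9,12):
    a=np.radians(120+ph)
    print(ph,[np.round(np.subtract(proj(C['scene'],(.5435+r*np.cos(a),-.1637+r*np.sin(a),z)),proj(C['scene'],(.5435,-.1637,.095))),2) for r,z in((14,.089),(22,.089),(22,.084))for r in(r/1000,)])
for n,(x0,y0,x1,y1) in dict(scene=(244,164,272,192),top=(268,152,296,180)).items():
    cv2.imwrite(f'pics/n2{n}.png',cv2.resize(C[n]['frame'][y0:y1,x0:x1,::-1],None,fx=20,fy=20,interpolation=cv2.INTER_CUBIC))
```

```text
top spindle [ 0.54363007 -0.16426598  0.095     ]
(0.5452, -0.1643) sc proj z.095 (np.float64(255.5654854578263), np.float64(170.39059873186017)) top (np.float64(281.971217035919), np.float64(164.14217296285364)) sc disc z.054 (np.float64(255.75972443974337), np.float64(182.4092698887212))
(0.5407, -0.1632) sc proj z.095 (np.float64(256.8240926221658), np.float64(170.9545516000498)) top (np.float64(281.547301178534), np.float64(165.7314642486156)) sc disc z.054 (np.float64(256.99082385129446), np.float64(182.9871049584594))
[ 0.54363007 -0.16426598] sc proj z.095 (np.float64(256.0594567187627), np.float64(170.5262268279649)) top (np.float64(281.95000000000005), np.float64(164.6999999999999)) sc disc z.054 (np.float64(256.2428527784434), np.float64(182.54831483084845))
(0.543, -0.1637) sc proj z.095 (np.float64(256.1702238668479), np.float64(170.67682150483236)) top (np.float64(281.7415230710445), np.float64(164.91824878377932)) sc disc z.054 (np.float64(256.351273471184), np.float64(182.7025353620089))
0 [array([0.33, 4.52]), array([0.51, 6.11]), array([0.53, 7.6 ])]
3 [array([0.59, 4.51]), array([0.92, 6.08]), array([0.95, 7.58])]
6 [array([0.85, 4.48]), array([1.34, 6.05]), array([1.36, 7.54])]
9 [array([1.11, 4.45]), array([1.74, 6.  ]), array([1.76, 7.5 ])]
12 [array([1.37, 4.42]), array([2.15, 5.94]), array([2.16, 7.44])]
```

View pics/n2scene.png

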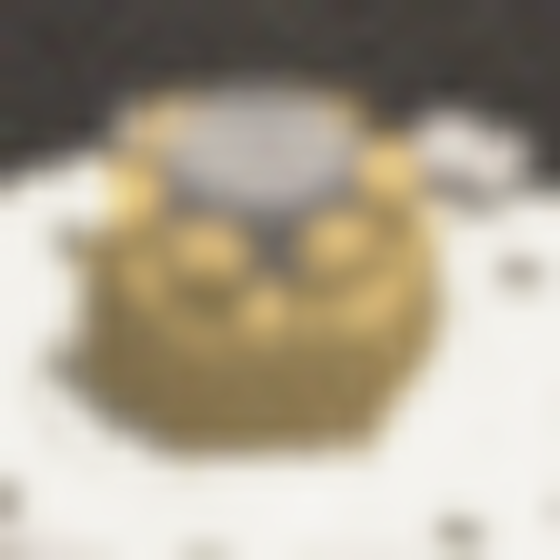

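View pics/n2top.png

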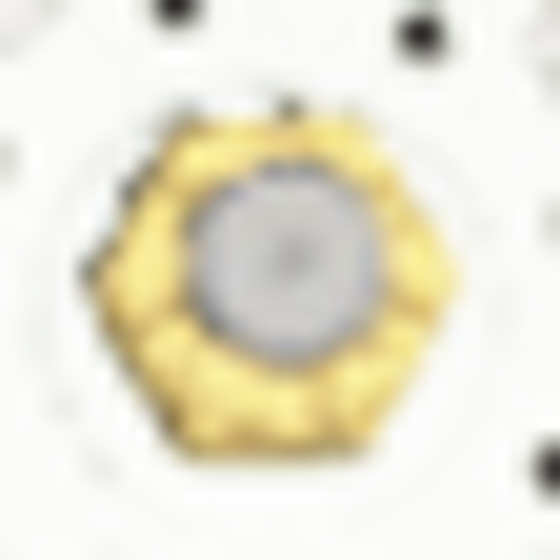

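Measured so far:
- Pin grip: about (0.4895, 0.133), yaw 9.0°. The two views agree to 2 mm, and the tip-to-collar length fits.
- Spindle axis: about (0.5425, -0.164).
- Mill yaw: about 4.2°.
- Front slot: yaw about 4°.

Now I'll move to above the pin.

Request:
{"op": "servo_tool", "data": {"increments": [[[0.047,0,0],[0,0,0],1],[[0.047,0,0],[0,0,0],1],[[0,0,0],[0,0.36,-0.725],1],[[0,0,0],[0,0.36,-0.725],1],[[0,0,0],[0,0.36,-0.725],1],[[0,0,0],[0,0.36,-0.725],1],[[0,0,0],[0,0.36,-0.725],1],[[0,0,0],[0,0.36,-0.725],1],[[0,0,0],[0,0.36,-0.725],1],[[0,0,0],[0,0.36,-0.725],1],[[0,0,0],[0,0.36,-0.725],1],[[0,0,0],[0,0.36,-0.725],1],[[0,0,0],[0,0.36,-0.725],1],[[0,0,0],[0,0.36,-0.725],1],[[0,0,0],[0,0.36,-0.725],1],[[0,0,0],[0,0.36,-0.725],1],[[0,0,0],[0,0.36,-0.725],1],[[0,0,0],[0,0.36,-0.725],1],[[0,0,0],[0,0.36,-0.725],1],[[0,0,0],[0,0.36,-0.725],1]]}}

```text
time_s: 2.5
eef_pos: [0.4915, 0.1343, 0.2315]
eef_rot: [0.538, 0.46, 0.537, -0.459]
force: [-0.0, -0.6, 0.1]
finger_gap: 0.998
```

```bash
cat >> h.py <<'E'
def goto(p,yaw):
    "print increments to put TCP at p with tool y at yaw(deg), tool down"
    s=st();M=rot(s);y=np.radians(yaw)
    G=R.from_matrix(np.array([[0,np.cos(y),np.sin(y)],[0,np.sin(y),-np.cos(y)],[-1,0,0]]))
    w=(M.inv()*G).as_rotvec();d=np.array(p)-s['eef_pos']
    print('turn units',np.round(w/np.pi,4),'shift units in present axes',np.round(M.inv().apply(d)/.05,3),'in target axes',np.round(G.inv().apply(d)/.05,3))
E
python3 -c "
from h import *
goto((.4895,.1331,.003),9)"
```

```text
2.5 [0.4915 0.1343 0.2315] 
 [[ 0.     0.988  0.155]
 [ 0.     0.155 -0.988]
 [-1.     0.     0.   ]] 
F [-0.05 -0.57  0.07] T [-0.05 -0.07  0.03] gap 0.9982161637010021 q [ 0.102  0.243 -0.495  1.884  0.133  1.046 -1.862]
turn units [-0.0003  0.     -0.0002] shift units in present axes [ 4.57  -0.046  0.018] in target axes [ 4.57  -0.044  0.018]
```

Request:
{"op": "servo_tool", "data": {"increments": [[[0,0,0],[0.5,-0.046,0.018],0.1],[[0,0,0],[0.6,0,0],0.1],[[0,0,0],[0.6,0,0],0.1],[[0,0,0],[0.6,0,0],0.1],[[0,0,0],[0.6,0,0],0.1],[[0,0,0],[0.6,0,0],0.1],[[0,0,0],[0.5,0,0],0.1],[[0,0,0],[0.3,0,0],0.1],[[0,0,0],[0.15,0,0],0.1],[[0,0,0],[0.1,0,0],0.1],[[0,0,0],[0.05,0,0],0.1],[[0,0,0],[0,0,0],0.1],[[0,0,0],[0,0,0],0.1]]}}

```text
time_s: 3.8
eef_pos: [0.4895, 0.1316, 0.0019]
eef_rot: [0.538, 0.46, 0.537, -0.459]
force: [0.8, -0.8, 0.4]
finger_gap: 0.551
```

```bash
python3 -c "
from h import *
goto((.4895,.1331,.003),9)
for n,(x0,y0,x1,y1) in dict(scene=(180,220,250,290),top=(160,150,200,205)).items():
    c=cam(n);cv2.imwrite(f'pics/g{n}.png',cv2.resize(c['frame'][y0:y1,x0:x1,::-1],None,fx=8,fy=8,interpolation=cv2.INTER_CUBIC))
"
```

```text
3.8 [0.4895 0.1316 0.0019] 
 [[ 0.001  0.988  0.156]
 [ 0.     0.156 -0.988]
 [-1.     0.001 -0.   ]] 
F [ 0.84 -0.82  0.39] T [-0.05 -0.02  0.03] gap 0.551127046164954 q [-0.025  0.589 -0.363  2.038  0.37   0.577 -2.059]
turn units [-0.0002 -0.     -0.0003] shift units in present axes [-0.022  0.006 -0.03 ] in target axes [-0.022  0.006 -0.03 ]
```

View pics/gscene.png

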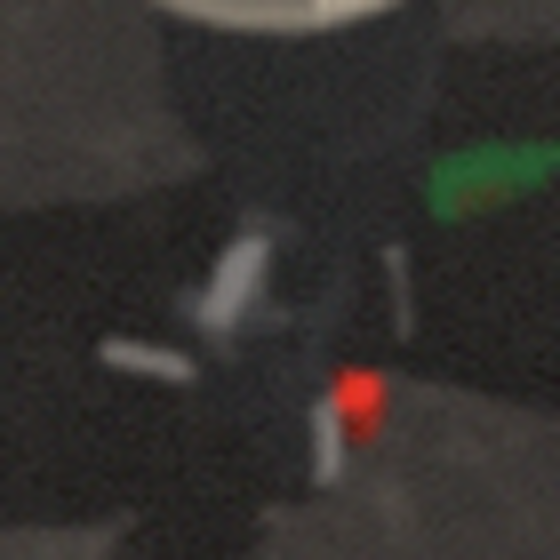

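The jaws straddle the red grip, which is visible between the two finger tips. Centring and closing.

Request:
{"op": "servo_tool", "data": {"increments": [[[0,0,0],[-0.01,0,-0.03],0.1],[[0,0,0],[0,0,0],-1],[[0,0,0],[0,0,0],-1],[[0,0,0],[0,0,0],-1],[[0,0,0],[0,0,0],-1],[[0,0,0],[0,0,0],-1],[[0,0,0],[0,0,0],-1],[[0,0,0],[0,0,0],-1]], "squeeze": 80}}

```text
time_s: 4.7
eef_pos: [0.4888, 0.133, 0.0021]
eef_rot: [0.538, 0.459, 0.538, -0.459]
force: [-3.0, -1.0, 9.6]
finger_gap: 0.141
```

```bash
python3 -c "
from h import *
st()"
```

```text
4.7 [0.4888 0.133  0.0021] 
 [[ 0.     0.988  0.156]
 [-0.     0.156 -0.988]
 [-1.     0.     0.   ]] 
F [-2.96 -0.97  9.59] T [-0.13  0.57 -0.02] gap 0.14125810436464 q [-0.028  0.588 -0.363  2.037  0.37   0.578 -2.062]
```

Request:
{"op": "servo_tool", "data": {"increments": [[[0,0,0],[-0.2,0,0],-1],[[0,0,0],[-0.6,0,0],-1],[[0,0,0],[-0.8,0,0],-1],[[0,0,0],[-0.6,0,0],-1],[[0,0,0],[-0.3,0,0],-1],[[0,0,0],[0,0,0],-1],[[0,0,0],[0,0,0],-1]]}}

```text
time_s: 5.4
eef_pos: [0.4887, 0.1328, 0.1268]
eef_rot: [0.538, 0.459, 0.537, -0.459]
force: [0.3, 0.1, -1.5]
finger_gap: 0.141
```

```bash
python3 -c "
from h import *
st()
for n,(x0,y0,x1,y1) in dict(scene=(170,190,250,260),top=(150,140,210,205)).items():
    c=cam(n);cv2.imwrite(f'pics/l{n}.png',cv2.resize(c['frame'][y0:y1,x0:x1,::-1],None,fx=8,fy=8,interpolation=0))
"
```

```text
5.4 [0.4887 0.1328 0.1268] 
 [[ 0.     0.988  0.156]
 [-0.     0.156 -0.988]
 [-1.     0.     0.   ]] 
F [ 0.31  0.08 -1.49] T [0.01 0.02 0.02] gap 0.14061128219975186 q [ 0.068  0.379 -0.469  1.986  0.23   0.827 -1.944]
```

View pics/lscene.png

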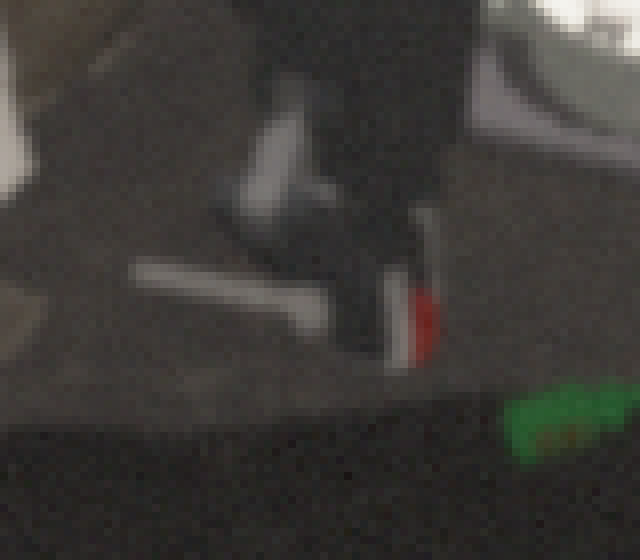

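View pics/ltop.png

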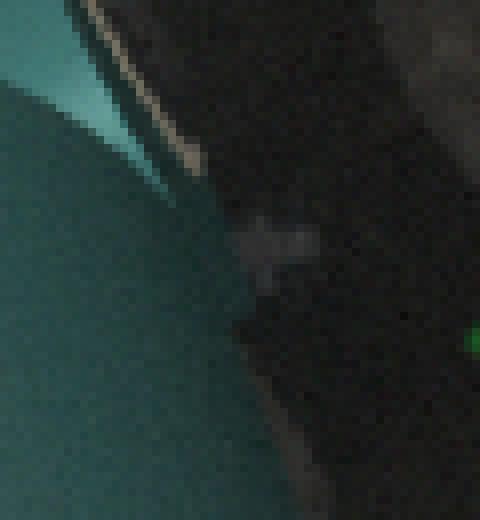

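```bash
python3 -c "
from h import *
c=cam('scene');s=manip.get_state();p=np.array(s['eef_pos']);y=rot(s).apply([0,1,0])
for d in (.0728,.0213): 
  for dz in(.003,.0059,.009): print(d,dz,proj(c,p+d*y+[0,0,dz]))
f=c['frame'].astype(int)
for u in range(184,212): 
  col=f[215:238,u].mean(1);w=np.clip(col-75,0,None); print(u,round((w*np.arange(215,238)).sum()/max(w.sum(),1),2),round(w.sum()))
goto((.5425-.105*np.cos(.07),-.1638-.105*np.sin(.07),.0776),4)
"
```

```text
0.0728 0.003 (np.float64(186.42003611596922), np.float64(224.5619430292316))
0.0728 0.0059 (np.float64(186.2577156752362), np.float64(223.5579019055895))
0.0728 0.009 (np.float64(186.08350295985326), np.float64(222.4799589614762))
0.0213 0.003 (np.float64(208.03993303646172), np.float64(229.01295609031447))
0.0213 0.0059 (np.float64(207.92059733476125), np.float64(228.00268891387796))
0.0213 0.009 (np.float64(207.79250726244499), np.float64(226.9179747383612))
184 0.0 0
185 0.0 0
186 0.0 0
187 223.87 45
188 223.96 69
189 224.07 86
190 224.31 80
191 224.49 82
192 224.84 73
193 224.97 77
194 225.11 80
195 225.29 78
196 225.51 82
197 225.75 77
198 225.91 80
199 226.08 80
200 223.83 115
201 222.52 138
202 221.33 140
203 221.81 143
204 222.96 114
205 226.57 89
206 227.65 94
207 228.46 138
208 228.57 171
209 228.63 149
210 228.71 78
211 0.0 0
5.55 [0.4883 0.1329 0.1259] 
 [[-0.002  0.988  0.156]
 [-0.     0.156 -0.988]
 [-1.    -0.002 -0.   ]] 
F [0.11 0.05 0.32] T [-0.02  0.02 -0.03] gap 0.13830864919784863 q [ 0.067  0.381 -0.469  1.986  0.23   0.827 -1.944]
turn units [ 0.0276 -0.      0.0005] shift units in present axes [ 0.969 -1.945  5.849] in target axes [ 0.966 -1.432  5.995]
```

The pin is held. The scene view puts its tip and collar within about 0.5 px of the prediction. Moving to the standoff in front of the slot.

Request:
{"op": "servo_tool", "data": {"increments": [[[0.0276,0,0],[0,0,0],-1],[[0,0,0],[0,-0.143,0.6],-1],[[0,0,0],[0,-0.143,0.6],-1],[[0,0,0],[0,-0.143,0.6],-1],[[0,0,0],[0,-0.143,0.6],-1],[[0,0,0],[0,-0.143,0.6],-1],[[0,0,0],[0,-0.143,0.6],-1],[[0,0,0],[0,-0.143,0.6],-1],[[0,0,0],[0,-0.143,0.6],-1],[[0,0,0],[0,-0.143,0.6],-1],[[0,0,0],[0,-0.143,0.6],-1],[[0,0,0],[0.4,0,0],-1],[[0,0,0],[0.4,0,0],-1],[[0,0,0],[0.1,0,0],-1],[[0,0,0],[0,0,0],-1],[[0,0,0],[0,0,0],-1]]}}

```text
time_s: 7.15
eef_pos: [0.4387, -0.1711, 0.0822]
eef_rot: [0.517, 0.482, 0.517, -0.482]
force: [0.4, -0.4, -0.3]
finger_gap: 0.14
```

```bash
python3 -c "
from h import *
goto((.5425-.105*np.cos(.07),-.1638-.105*np.sin(.07),.0776),4)
for n,(x0,y0,x1,y1) in dict(scene=(225,155,305,220),top=(250,140,310,210)).items():
    c=cam(n);cv2.imwrite(f'pics/a{n}.png',cv2.resize(c['frame'][y0:y1,x0:x1,::-1],None,fx=8,fy=8,interpolation=2))
"
```

```text
7.15 [ 0.4387 -0.1711  0.0822] 
 [[ 0.     0.998  0.07 ]
 [ 0.     0.07  -0.998]
 [-1.     0.    -0.   ]] 
F [ 0.38 -0.36 -0.28] T [-0.    0.01  0.01] gap 0.14003290373795937 q [ 0.574  0.38  -0.312  2.1    0.18   0.687 -1.358]
turn units [ 0.0002 -0.     -0.    ] shift units in present axes [ 0.091 -0.019  0.001] in target axes [ 0.091 -0.019  0.001]
```

View pics/ascene.png

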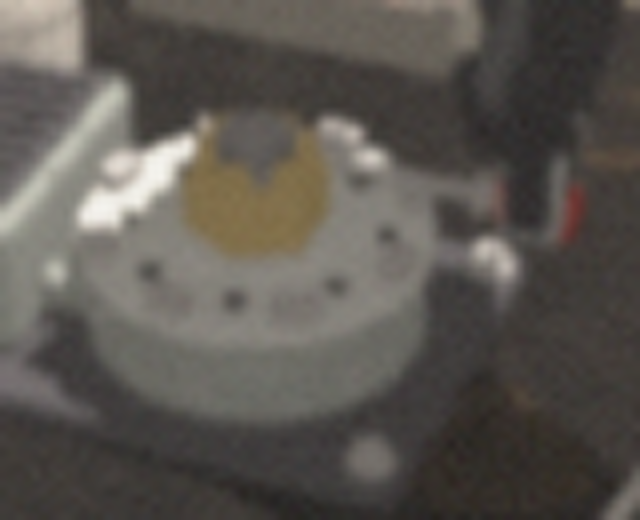

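View pics/atop.png

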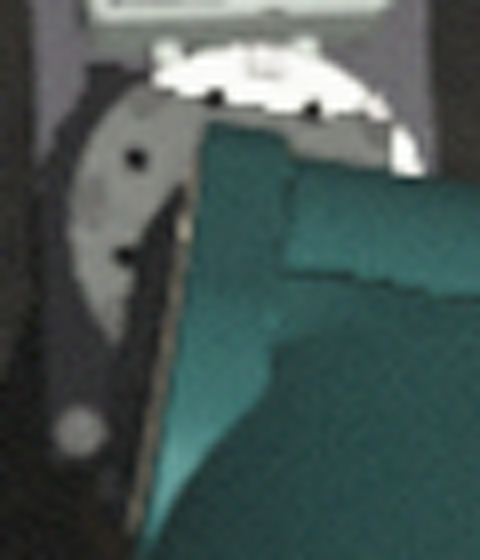

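Request:
{"op": "servo_tool", "data": {"increments": [[[0,0,0],[0.045,0,0],-1],[[0,0,0],[0.046,0,0],-1],[[0,0,0],[0,0.05,0],-1],[[0,0,0],[0,0.05,0],-1],[[0,0,0],[0,0.03,0],-1],[[0,0,0],[0,0,0],-1],[[0,0,0],[0,0,0],-1]]}}

```text
time_s: 7.95
eef_pos: [0.4449, -0.1708, 0.0772]
eef_rot: [0.517, 0.482, 0.517, -0.482]
force: [0.3, -0.1, -0.4]
finger_gap: 0.137
```

```bash
cat >> h.py <<'E'
S0=np.array([.5425,-.1638])
def pin():
    s=manip.get_state();M=rot(s);y=M.apply([0,1,0]);p=np.array(s['eef_pos'])
    t=p[:2]+.0728*y[:2];d=t-S0
    yaw=np.degrees(np.arctan2(y[1],y[0]));f=M.inv().apply(s['force'])
    n=np.array([-y[1],y[0]])
    print('t',s['time_s'],'tip r',round(-d@y[:2]*1e3,2),'lat(+left)',round(d@n*1e3,2),'az(from -x, cw+)',round(np.degrees(np.arctan2(d[1],-d[0])),2),'pinz',round((p[2]+.0059)*1e3,2),'yaw',round(yaw,2),'pitch',round(np.degrees(np.arcsin(y[2])),2),'F tool',np.round(f,1),'T',np.round(s['ft_torque'],2))
E
python3 -c "
from h import *
pin()
for n,(x0,y0,x1,y1) in dict(scene=(240,160,300,205)).items():
    c=cam(n);cv2.imwrite(f'pics/b{n}.png',cv2.resize(c['frame'][y0:y1,x0:x1,::-1],None,fx=12,fy=12,interpolation=2))
"
```

```text
t 7.95 tip r 25.03 lat(+left) -0.14 az(from -x, cw+) -4.32 pinz 83.11 yaw 4.0 pitch -0.01 F tool [0.4 0.3 0.1] T [-0.02  0.04 -0.06]
```

View pics/bscene.png

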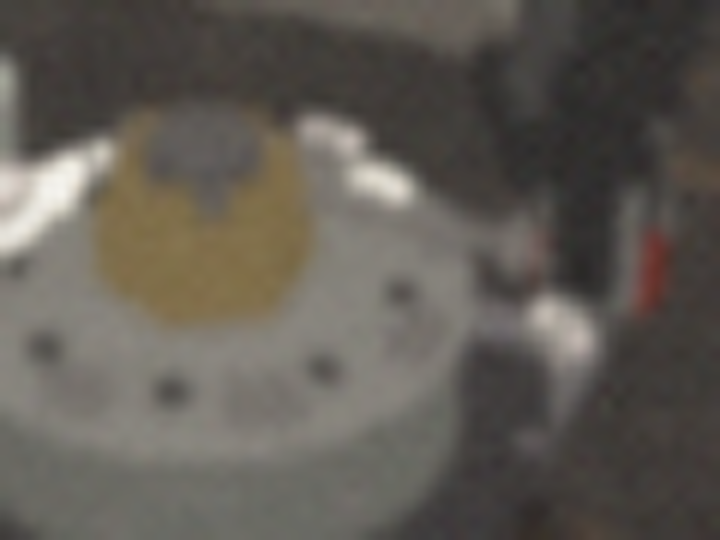

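Request:
{"op": "servo_tool", "data": {"increments": [[[0,0,0],[0,0.02,0],-1],[[0,0,0],[0,0.02,0],-1],[[0,0,0],[0,0,0],-1]]}}

```text
time_s: 8.3
eef_pos: [0.4471, -0.1706, 0.0773]
eef_rot: [0.517, 0.482, 0.517, -0.482]
force: [0.4, 0.2, -1.3]
finger_gap: 0.137
```

```bash
python3 -c "
from h import *
pin()"
```

```text
t 8.3 tip r 22.88 lat(+left) -0.17 az(from -x, cw+) -4.42 pinz 83.16 yaw 4.0 pitch 0.0 F tool [ 1.3  0.4 -0.1] T [-0.02  0.    0.06]
```

Request:
{"op": "servo_tool", "data": {"increments": [[[0,0,0],[0,0.016,0],-1],[[0,0,0],[0,0.016,0],-1],[[0,0,0],[0,0,0],-1]]}}

```text
time_s: 8.6
eef_pos: [0.4486, -0.1705, 0.0772]
eef_rot: [0.517, 0.482, 0.517, -0.482]
force: [-0.6, -0.1, -0.1]
finger_gap: 0.143
```

```bash
python3 -c "
from h import *
pin()"
```

```text
t 8.6 tip r 21.32 lat(+left) -0.18 az(from -x, cw+) -4.47 pinz 83.12 yaw 4.0 pitch 0.0 F tool [ 0.1 -0.6  0.1] T [ 0.01  0.01 -0.04]
```

Still free at an estimated r of 21.3 mm. Continuing inward in small steps.

Request:
{"op": "servo_tool", "data": {"increments": [[[0,0,0],[0,0.016,0],-1],[[0,0,0],[0,0.016,0],-1],[[0,0,0],[0,0,0],-1]]}}

```text
time_s: 8.9
eef_pos: [0.4502, -0.1704, 0.0772]
eef_rot: [0.517, 0.482, 0.517, -0.482]
force: [0.2, -0.0, -1.6]
finger_gap: 0.143
```

```bash
python3 -c "
from h import *
pin()"
```

```text
t 8.9 tip r 19.75 lat(+left) -0.15 az(from -x, cw+) -4.44 pinz 83.11 yaw 4.0 pitch -0.0 F tool [1.6 0.2 0. ] T [-0.    0.03 -0.03]
```

Request:
{"op": "servo_tool", "data": {"increments": [[[0,0,0],[0,0.016,0],-1],[[0,0,0],[0,0.016,0],-1],[[0,0,0],[0,0,0],-1]]}}

```text
time_s: 9.2
eef_pos: [0.4518, -0.1703, 0.0772]
eef_rot: [0.517, 0.482, 0.517, -0.482]
force: [0.0, 0.5, -1.0]
finger_gap: 0.134
```

```bash
python3 -c "
from h import *
pin()"
```

```text
t 9.2 tip r 18.12 lat(+left) -0.2 az(from -x, cw+) -4.62 pinz 83.14 yaw 4.0 pitch 0.0 F tool [ 1.   0.1 -0.5] T [-0.02  0.03 -0.01]
```

In the slot with no contact. Pressing on until the tip meets the spindle.

Request:
{"op": "servo_tool", "data": {"increments": [[[0,0,0],[0,0.016,0],-1],[[0,0,0],[0,0.016,0],-1],[[0,0,0],[0,0,0],-1]]}}

```text
time_s: 9.5
eef_pos: [0.4534, -0.1702, 0.0772]
eef_rot: [0.517, 0.482, 0.517, -0.482]
force: [0.3, -0.3, -0.7]
finger_gap: 0.137
```

```bash
python3 -c "
from h import *
pin()"
```

```text
t 9.5 tip r 16.5 lat(+left) -0.16 az(from -x, cw+) -4.55 pinz 83.13 yaw 4.0 pitch 0.0 F tool [0.7 0.2 0.3] T [-0.01 -0.02 -0.06]
```

Request:
{"op": "servo_tool", "data": {"increments": [[[0,0,0],[0,0.016,0],-1],[[0,0,0],[0,0,0],-1]]}}

```text
time_s: 9.7
eef_pos: [0.4542, -0.1702, 0.0772]
eef_rot: [0.517, 0.482, 0.517, -0.482]
force: [-0.2, 0.1, -1.0]
finger_gap: 0.142
```

```bash
python3 -c "
from h import *
pin()"
```

```text
t 9.7 tip r 15.75 lat(+left) -0.2 az(from -x, cw+) -4.73 pinz 83.13 yaw 4.0 pitch 0.0 F tool [ 1.  -0.1 -0.1] T [0.03 0.04 0.08]
```

Request:
{"op": "servo_tool", "data": {"increments": [[[0,0,0],[0,0.016,0],-1],[[0,0,0],[0,0,0],-1]]}}

```text
time_s: 9.9
eef_pos: [0.455, -0.1701, 0.0772]
eef_rot: [0.517, 0.482, 0.517, -0.482]
force: [0.4, 0.6, -0.6]
finger_gap: 0.137
```

```bash
python3 -c "
from h import *
pin()"
```

```text
t 9.9 tip r 14.96 lat(+left) -0.19 az(from -x, cw+) -4.73 pinz 83.15 yaw 4.0 pitch 0.0 F tool [ 0.6  0.5 -0.6] T [ 0.   -0.   -0.04]
```

Request:
{"op": "servo_tool", "data": {"increments": [[[0,0,0],[0,0.014,0],-1],[[0,0,0],[0,0,0],-1]]}}

```text
time_s: 10.1
eef_pos: [0.4556, -0.17, 0.0772]
eef_rot: [0.517, 0.482, 0.517, -0.482]
force: [0.2, -0.2, -0.6]
finger_gap: 0.14
```

```bash
python3 -c "
from h import *
pin()"
```

```text
t 10.1 tip r 14.28 lat(+left) -0.17 az(from -x, cw+) -4.69 pinz 83.11 yaw 4.0 pitch -0.0 F tool [0.6 0.2 0.2] T [0.02 0.04 0.05]
```

Request:
{"op": "servo_tool", "data": {"increments": [[[0,0,0],[0,0.014,0],-1],[[0,0,0],[0,0,0],-1]]}}

```text
time_s: 10.3
eef_pos: [0.4564, -0.17, 0.0772]
eef_rot: [0.517, 0.482, 0.517, -0.482]
force: [0.2, -0.0, -0.2]
finger_gap: 0.142
```

```bash
python3 -c "
from h import *
pin()"
```

```text
t 10.3 tip r 13.55 lat(+left) -0.21 az(from -x, cw+) -4.87 pinz 83.14 yaw 4.0 pitch 0.0 F tool [0.2 0.2 0. ] T [-0.01  0.   -0.  ]
```

Request:
{"op": "servo_tool", "data": {"increments": [[[0,0,0],[0,0.01,0],-1],[[0,0,0],[0,0,0],-1]]}}

```text
time_s: 10.5
eef_pos: [0.4568, -0.17, 0.0772]
eef_rot: [0.517, 0.482, 0.517, -0.482]
force: [0.3, 0.3, -0.2]
finger_gap: 0.14
```

```bash
python3 -c "
from h import *
pin()"
```

```text
t 10.5 tip r 13.1 lat(+left) -0.17 az(from -x, cw+) -4.74 pinz 83.11 yaw 4.0 pitch -0.0 F tool [ 0.2  0.3 -0.3] T [ 0.03 -0.01  0.02]
```

Request:
{"op": "servo_tool", "data": {"increments": [[[0,0,0],[0,0.01,0],-1],[[0,0,0],[0,0,0],-1]]}}

```text
time_s: 10.7
eef_pos: [0.4572, -0.1699, 0.0772]
eef_rot: [0.517, 0.482, 0.517, -0.482]
force: [-0.8, 1.2, 0.2]
finger_gap: 0.137
```

```bash
python3 -c "
from h import *
pin()"
```

```text
t 10.7 tip r 12.71 lat(+left) -0.18 az(from -x, cw+) -4.82 pinz 83.08 yaw 4.0 pitch -0.02 F tool [-0.2 -0.7 -1.2] T [-0.02  0.16 -0.02]
```

Request:
{"op": "servo_tool", "data": {"increments": [[[0,0,0],[0,0.01,0],-1],[[0,0,0],[0,0,0],-1]]}}

```text
time_s: 10.9
eef_pos: [0.4573, -0.1699, 0.0771]
eef_rot: [0.517, 0.482, 0.517, -0.483]
force: [-3.7, 0.3, 0.2]
finger_gap: 0.138
```

```bash
python3 -c "
from h import *
pin()"
```

```text
t 10.9 tip r 12.61 lat(+left) -0.19 az(from -x, cw+) -4.84 pinz 82.97 yaw 3.99 pitch -0.06 F tool [-0.2 -3.6 -0.6] T [-0.04  0.87  0.06]
```

Request:
{"op": "servo_tool", "data": {"increments": [[[0,0,0],[0,0.01,0],-1],[[0,0,0],[0,0,0],-1]]}}

```text
time_s: 11.1
eef_pos: [0.4574, -0.1699, 0.077]
eef_rot: [0.517, 0.482, 0.518, -0.483]
force: [-6.6, -0.5, 1.2]
finger_gap: 0.144
```

```bash
python3 -c "
from h import *
pin()"
```

```text
t 11.1 tip r 12.49 lat(+left) -0.21 az(from -x, cw+) -4.93 pinz 82.85 yaw 3.99 pitch -0.1 F tool [-1.2 -6.6  0.1] T [-0.11  1.37 -0.  ]
```

Contact is at an estimated r of 12.7 where the true value is 14, so the spindle axis lies 1.3 mm further along the pin. That agrees with the top camera. I'll update the axis and begin turning clockwise about it.

Request:
{"op": "servo_tool", "data": {"increments": [[[0,0,0],[-0.01,-0.006,0],-1],[[0.0111,0,0],[0,0,-0.0606],-1],[[0.0111,0,0],[0,0,-0.0606],-1],[[0,0,0],[0,0,0],-1]]}}

```text
time_s: 11.5
eef_pos: [0.4571, -0.1638, 0.0776]
eef_rot: [-0.5, -0.5, -0.5, 0.5]
force: [-5.0, -2.5, -0.6]
finger_gap: 0.139
```

```bash
echo 'S0=np.array([.54385,-.1637])' >> h.py; python3 -c "
from h import *
pin()"
```

```text
t 11.5 tip r 13.91 lat(+left) -0.19 az(from -x, cw+) -0.73 pinz 83.45 yaw -0.05 pitch -0.06 F tool [ 0.6 -5.   2.5] T [-0.44  1.14 -0.19]
```

Request:
{"op": "servo_tool", "data": {"increments": [[[0.0111,0,0],[0,0,-0.0606],-1],[[0.0111,0,0],[0,0,-0.0606],-1],[[0,0,0],[0,0,0],-1]]}}

```text
time_s: 11.8
eef_pos: [0.4573, -0.158, 0.0776]
eef_rot: [-0.482, -0.517, -0.482, 0.518]
force: [-4.5, -3.6, -0.8]
finger_gap: 0.137
```

```bash
python3 -c "
from h import *
pin()"
```

```text
t 11.8 tip r 13.94 lat(+left) -0.41 az(from -x, cw+) 2.39 pinz 83.48 yaw -4.05 pitch -0.05 F tool [ 0.8 -4.2  3.9] T [-0.75  1.13 -0.22]
```

Request:
{"op": "servo_tool", "data": {"increments": [[[0.0111,0,0],[0,0,-0.0606],-1],[[0.0111,0,0],[0,0,-0.0606],-1],[[0,0,0],[0,0,0],-1]]}}

```text
time_s: 12.1
eef_pos: [0.458, -0.1519, 0.0776]
eef_rot: [-0.464, -0.534, -0.464, 0.534]
force: [-6.2, -3.4, -0.9]
finger_gap: 0.141
```

```bash
python3 -c "
from h import *
pin()"
```

```text
t 12.1 tip r 13.88 lat(+left) -0.28 az(from -x, cw+) 6.88 pinz 83.53 yaw -8.03 pitch -0.04 F tool [ 0.9 -5.6  4.3] T [-0.56  0.96 -0.23]
```

Request:
{"op": "servo_tool", "data": {"increments": [[[0.0111,0,0],[0,0,-0.0606],-1],[[0.0111,0,0],[0,0,-0.0606],-1],[[0,0,0],[0,0,0],-1]]}}

```text
time_s: 12.4
eef_pos: [0.4592, -0.1457, 0.0777]
eef_rot: [-0.445, -0.549, -0.445, 0.549]
force: [-4.7, -1.7, -1.5]
finger_gap: 0.139
```

```bash
python3 -c "
from h import *
pin()"
```

```text
t 12.4 tip r 13.78 lat(+left) 0.01 az(from -x, cw+) 12.01 pinz 83.57 yaw -11.97 pitch -0.02 F tool [ 1.5 -4.3  2.7] T [-0.53  0.85 -0.22]
```

Request:
{"op": "servo_tool", "data": {"increments": [[[0.0111,0,0],[0,0,-0.0606],-1],[[0.0111,0,0],[0,0,-0.0606],-1],[[0,0,0],[0,0,0],-1]]}}

```text
time_s: 12.7
eef_pos: [0.4607, -0.1398, 0.0778]
eef_rot: [0.426, 0.564, 0.426, -0.564]
force: [-2.3, -2.0, -1.1]
finger_gap: 0.139
```

```bash
python3 -c "
from h import *
pin()"
```

```text
t 12.7 tip r 13.67 lat(+left) 0.19 az(from -x, cw+) 16.71 pinz 83.66 yaw -15.91 pitch 0.01 F tool [ 1.1 -1.7  2.6] T [-0.4   0.52 -0.16]
```

Request:
{"op": "servo_tool", "data": {"increments": [[[0,0,0],[0,0.01,0],-1],[[0,0,0],[0,0,0],-1]]}}

```text
time_s: 12.9
eef_pos: [0.4613, -0.1401, 0.0778]
eef_rot: [0.426, 0.564, 0.426, -0.564]
force: [-1.0, -0.2, -0.8]
finger_gap: 0.136
```

```bash
python3 -c "
from h import *
pin()"
```

```text
t 12.9 tip r 13.04 lat(+left) 0.09 az(from -x, cw+) 16.3 pinz 83.69 yaw -15.9 pitch 0.02 F tool [ 0.8 -0.9  0.5] T [-0.17  0.33 -0.07]
```

Request:
{"op": "servo_tool", "data": {"increments": [[[0,0,0],[0,0.016,0],-1],[[0,0,0],[0,0,0],-1]]}}

```text
time_s: 13.1
eef_pos: [0.4619, -0.1403, 0.0777]
eef_rot: [0.426, 0.565, 0.426, -0.565]
force: [-1.7, -1.0, -0.5]
finger_gap: 0.138
```

```bash
python3 -c "
from h import *
pin()"
```

```text
t 13.1 tip r 12.39 lat(+left) 0.01 az(from -x, cw+) 16.0 pinz 83.62 yaw -15.96 pitch -0.0 F tool [ 0.5 -1.4  1.5] T [-0.04  0.37 -0.07]
```

Request:
{"op": "servo_tool", "data": {"increments": [[[0,0,0],[0,0.016,0],-1],[[0,0,0],[0,0,0],-1]]}}

```text
time_s: 13.3
eef_pos: [0.4628, -0.1404, 0.0778]
eef_rot: [0.426, 0.565, 0.426, -0.565]
force: [-1.6, -0.6, -0.7]
finger_gap: 0.137
```

```bash
python3 -c "
from h import *
pin()"
```

```text
t 13.3 tip r 11.52 lat(+left) 0.08 az(from -x, cw+) 16.39 pinz 83.67 yaw -15.97 pitch 0.01 F tool [ 0.7 -1.4  1. ] T [ 0.02  0.25 -0.01]
```

The pin has dropped in: r went from 13.7 to 11.5 with only about 1.4 N. I'll push through gently, watching the side forces.

Request:
{"op": "servo_tool", "data": {"increments": [[[0,0,0],[0,0.025,0],-1],[[0,0,0],[0,0.025,0],-1],[[0,0,0],[0,0,0],-1]]}}

```text
time_s: 13.6
eef_pos: [0.4653, -0.1411, 0.0778]
eef_rot: [0.426, 0.565, 0.426, -0.565]
force: [-0.9, 0.8, -1.3]
finger_gap: 0.137
```

```bash
python3 -c "
from h import *
pin()"
```

```text
t 13.6 tip r 8.92 lat(+left) 0.06 az(from -x, cw+) 16.39 pinz 83.65 yaw -15.98 pitch 0.01 F tool [ 1.3 -1.1 -0.5] T [ 0.07  0.12 -0.01]
```

Request:
{"op": "servo_tool", "data": {"increments": [[[0,0,0],[0,0.025,0],-1],[[0,0,0],[0,0.025,0],-1],[[0,0,0],[0,0,0],-1]]}}

```text
time_s: 13.9
eef_pos: [0.4677, -0.1418, 0.0778]
eef_rot: [0.426, 0.565, 0.426, -0.565]
force: [-1.0, 0.8, -1.1]
finger_gap: 0.142
```

```bash
python3 -c "
from h import *
pin()"
```

```text
t 13.9 tip r 6.41 lat(+left) 0.05 az(from -x, cw+) 16.46 pinz 83.67 yaw -15.98 pitch 0.02 F tool [ 1.1 -1.2 -0.5] T [0.13 0.19 0.05]
```

Request:
{"op": "servo_tool", "data": {"increments": [[[0,0,0],[0,0.025,0],-1],[[0,0,0],[0,0.025,0],-1],[[0,0,0],[0,0,0],-1]]}}

```text
time_s: 14.2
eef_pos: [0.4701, -0.1425, 0.0778]
eef_rot: [0.426, 0.565, 0.426, -0.565]
force: [-0.9, 0.5, -0.9]
finger_gap: 0.139
```

```bash
python3 -c "
from h import *
pin()"
```

```text
t 14.2 tip r 3.91 lat(+left) 0.04 az(from -x, cw+) 16.5 pinz 83.67 yaw -15.98 pitch 0.02 F tool [ 0.9 -1.  -0.2] T [0.12 0.15 0.08]
```

Request:
{"op": "servo_tool", "data": {"increments": [[[0,0,0],[0,0.025,0],-1],[[0,0,0],[0,0.025,0],-1],[[0,0,0],[0,0.025,0],-1],[[0,0,0],[0,0.025,0],-1]]}}

```text
time_s: 14.6
eef_pos: [0.4747, -0.1439, 0.0777]
eef_rot: [-0.426, -0.565, -0.426, 0.565]
force: [-3.0, 1.7, 0.5]
finger_gap: 0.135
```

```bash
python3 -c "
from h import *
pin()"
```

```text
t 14.6 tip r -0.89 lat(+left) 0.02 az(from -x, cw+) -165.26 pinz 83.61 yaw -15.98 pitch -0.01 F tool [-0.5 -3.4 -0.8] T [0.37 0.48 0.11]
```

Request:
{"op": "servo_tool", "data": {"increments": [[[0,0,0],[0,0.025,0],-1],[[0,0,0],[0,0.025,0],-1],[[0,0,0],[0,0.025,0],-1],[[0,0,0],[0,0.025,0],-1]]}}

```text
time_s: 15.0
eef_pos: [0.4796, -0.1452, 0.0777]
eef_rot: [0.426, 0.565, 0.426, -0.565]
force: [-2.9, 2.3, -0.7]
finger_gap: 0.136
```

```bash
python3 -c "
from h import *
pin()"
```

```text
t 15.0 tip r -5.91 lat(+left) 0.04 az(from -x, cw+) -164.42 pinz 83.62 yaw -15.98 pitch -0.0 F tool [ 0.7 -3.4 -1.4] T [0.41 0.52 0.09]
```

Request:
{"op": "servo_tool", "data": {"increments": [[[0,0,0],[0,0.025,0],-1],[[0,0,0],[0,0.025,0],-1],[[0,0,0],[0,0,0],-1]]}}

```text
time_s: 15.3
eef_pos: [0.4822, -0.146, 0.0778]
eef_rot: [0.426, 0.565, 0.426, -0.565]
force: [-0.8, 1.4, -1.3]
finger_gap: 0.136
```

```bash
python3 -c "
from h import *
pin()"
```

```text
t 15.3 tip r -8.65 lat(+left) 0.03 az(from -x, cw+) -164.2 pinz 83.67 yaw -15.98 pitch 0.02 F tool [ 1.3 -1.2 -1.1] T [0.25 0.09 0.07]
```

Request:
{"op": "servo_tool", "data": {"increments": [[[0,0,0],[0,0.025,0],-1],[[0,0,0],[0,0.025,0],-1],[[0,0,0],[0,0.025,0],-1],[[0,0,0],[0,0,0],-1]]}}

```text
time_s: 15.7
eef_pos: [0.4857, -0.1471, 0.0777]
eef_rot: [0.426, 0.565, 0.426, -0.565]
force: [-0.9, 0.9, -1.0]
finger_gap: 0.136
```

```bash
python3 -c "
from h import *
pin()"
```

```text
t 15.7 tip r -12.28 lat(+left) -0.02 az(from -x, cw+) -163.92 pinz 83.62 yaw -15.98 pitch 0.01 F tool [ 1.  -1.1 -0.6] T [0.34 0.24 0.04]
```

Request:
{"op": "servo_tool", "data": {"increments": [[[0,0,0],[0,0.02,0],-1],[[0,0,0],[0,0.02,0],-1],[[0,0,0],[0,0,0],-1]]}}

```text
time_s: 16.0
eef_pos: [0.4874, -0.1476, 0.0776]
eef_rot: [-0.426, -0.565, -0.426, 0.565]
force: [-2.9, 1.7, -0.9]
finger_gap: 0.138
```

```bash
python3 -c "
from h import *
pin()"
```

```text
t 16.0 tip r -14.06 lat(+left) -0.04 az(from -x, cw+) -163.87 pinz 83.55 yaw -15.98 pitch -0.01 F tool [ 0.9 -3.2 -0.8] T [ 0.48  0.56 -0.04]
```

Request:
{"op": "servo_tool", "data": {"increments": [[[0,0,0],[0,0.02,0],-1],[[0,0,0],[0,0.02,0],-1],[[0,0,0],[0,0,0],-1]]}}

```text
time_s: 16.3
eef_pos: [0.4894, -0.1481, 0.0777]
eef_rot: [-0.426, -0.565, -0.426, 0.565]
force: [-3.0, 2.0, -1.9]
finger_gap: 0.137
```

```bash
python3 -c "
from h import *
pin()"
```

```text
t 16.3 tip r -16.13 lat(+left) -0.03 az(from -x, cw+) -163.93 pinz 83.58 yaw -15.98 pitch -0.0 F tool [ 1.9 -3.4 -1.1] T [0.45 0.54 0.  ]
```

Request:
{"op": "servo_tool", "data": {"increments": [[[0,0,0],[0,0.02,0],-1],[[0,0,0],[0,0.02,0],-1],[[0,0,0],[0,0,0],-1]]}}

```text
time_s: 16.6
eef_pos: [0.4914, -0.1487, 0.0778]
eef_rot: [0.426, 0.565, 0.426, -0.565]
force: [-2.5, 1.5, -1.5]
finger_gap: 0.138
```

```bash
python3 -c "
from h import *
pin()"
```

```text
t 16.6 tip r -18.27 lat(+left) 0.0 az(from -x, cw+) -164.03 pinz 83.66 yaw -15.98 pitch 0.01 F tool [ 1.5 -2.8 -0.8] T [ 0.4   0.55 -0.04]
```

Request:
{"op": "servo_tool", "data": {"increments": [[[0,0,0],[0,0.025,0],-1],[[0,0,0],[0,0.025,0],-1],[[0,0,0],[0,0,0],-1]]}}

```text
time_s: 16.9
eef_pos: [0.4938, -0.1493, 0.0777]
eef_rot: [0.426, 0.565, 0.426, -0.565]
force: [-2.0, 1.1, -1.8]
finger_gap: 0.137
```

```bash
python3 -c "
from h import *
pin()"
```

```text
t 16.9 tip r -20.74 lat(+left) 0.03 az(from -x, cw+) -164.1 pinz 83.64 yaw -15.98 pitch 0.01 F tool [ 1.8 -2.2 -0.5] T [0.47 0.52 0.06]
```

Request:
{"op": "servo_tool", "data": {"increments": [[[0,0,0],[0,0.025,0],-1],[[0,0,0],[0,0.025,0],-1],[[0,0,0],[0,0,0],-1]]}}

```text
time_s: 17.2
eef_pos: [0.496, -0.15, 0.0777]
eef_rot: [-0.426, -0.565, -0.426, 0.565]
force: [-2.8, 1.9, -0.9]
finger_gap: 0.136
```

```bash
python3 -c "
from h import *
pin()"
```

```text
t 17.2 tip r -23.05 lat(+left) 0.05 az(from -x, cw+) -164.15 pinz 83.58 yaw -15.98 pitch -0.01 F tool [ 0.9 -3.2 -1. ] T [0.57 0.71 0.01]
```

5 mm left until the collar meets the crown.

Request:
{"op": "servo_tool", "data": {"increments": [[[0,0,0],[0,0.025,0],-1],[[0,0,0],[0,0.025,0],-1],[[0,0,0],[0,0,0],-1]]}}

```text
time_s: 17.5
eef_pos: [0.4985, -0.1507, 0.0777]
eef_rot: [0.426, 0.565, 0.426, -0.565]
force: [-3.2, 2.1, -2.2]
finger_gap: 0.136
```

```bash
python3 -c "
from h import *
pin()"
```

```text
t 17.5 tip r -25.6 lat(+left) 0.04 az(from -x, cw+) -164.11 pinz 83.59 yaw -15.98 pitch -0.01 F tool [ 2.2 -3.6 -1.2] T [0.59 0.68 0.  ]
```

Request:
{"op": "servo_tool", "data": {"increments": [[[0,0,0],[0,0.02,0],-1],[[0,0,0],[0,0.01,0],-1],[[0,0,0],[0,0,0],-1]]}}

```text
time_s: 17.8
eef_pos: [0.4995, -0.151, 0.0776]
eef_rot: [-0.425, -0.564, -0.426, 0.565]
force: [-4.3, 3.4, -0.9]
finger_gap: 0.137
```

```bash
python3 -c "
from h import *
pin()"
```

```text
t 17.8 tip r -26.69 lat(+left) 0.03 az(from -x, cw+) -164.09 pinz 83.51 yaw -15.98 pitch -0.05 F tool [ 0.9 -5.1 -2.1] T [0.74 1.18 0.03]
```

Request:
{"op": "servo_tool", "data": {"increments": [[[0,0,0],[0,0.01,0],-1],[[0,0,0],[0,0.01,0],-1],[[0,0,0],[0,0,0],-1]]}}

```text
time_s: 18.1
eef_pos: [0.4998, -0.1511, 0.0775]
eef_rot: [-0.425, -0.564, -0.426, 0.565]
force: [-9.7, 4.3, 2.9]
finger_gap: 0.133
```

```bash
python3 -c "
from h import *
pin()"
```

```text
t 18.1 tip r -27.01 lat(+left) 0.03 az(from -x, cw+) -164.09 pinz 83.37 yaw -15.98 pitch -0.13 F tool [ -2.9 -10.5  -1.5] T [1.09 2.13 0.03]
```

The force rises steeply to 10 N at r ≈ -27, where the collar should seat. I'll relax the push and look.

Request:
{"op": "servo_tool", "data": {"increments": [[[0,0,0],[0,-0.02,0],-1],[[0,0,0],[0,0,0],-1]]}}

```text
time_s: 18.3
eef_pos: [0.4997, -0.151, 0.0777]
eef_rot: [-0.426, -0.565, -0.426, 0.565]
force: [-4.8, 3.5, -2.3]
finger_gap: 0.135
```

```bash
python3 -c "
from h import *
pin()
for n,(x0,y0,x1,y1) in dict(scene=(235,155,295,205)).items():
    c=cam(n);cv2.imwrite(f'pics/h{n}.png',cv2.resize(cv2.convertScaleAbs(c['frame'][y0:y1,x0:x1,::-1],alpha=1.5),None,fx=12,fy=12,interpolation=2))
"
```

```text
t 18.3 tip r -26.9 lat(+left) 0.04 az(from -x, cw+) -164.1 pinz 83.58 yaw -15.98 pitch -0.01 F tool [ 2.3 -5.6 -2. ] T [0.77 0.93 0.06]
```

View pics/hscene.png

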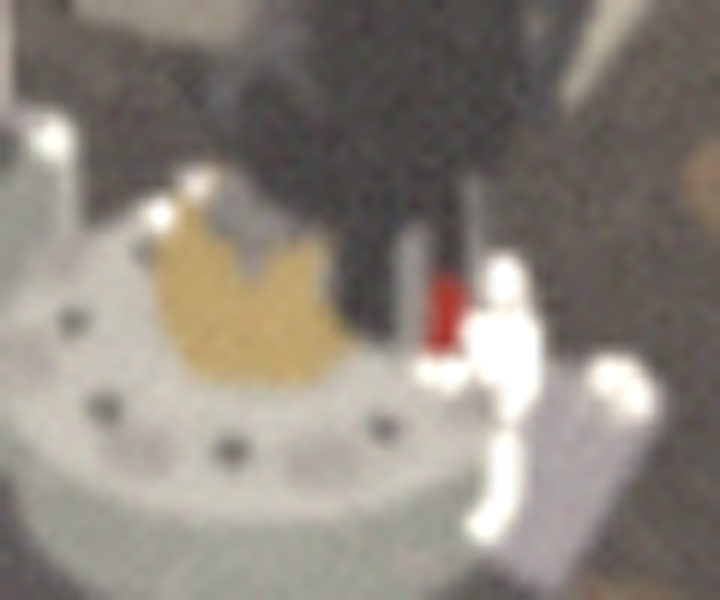

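Request:
{"op": "servo_tool", "data": {"increments": [[[0,0,0],[0,0,0],-0.5],[[0,0,0],[0,0,0],-0.4],[[0,0,0],[0,0,0],-0.4],[[0,0,0],[0,0,0],-0.4]]}}

```text
time_s: 18.75
eef_pos: [0.5002, -0.1513, 0.0779]
eef_rot: [0.426, 0.565, 0.425, -0.565]
force: [-0.7, -0.1, -0.1]
finger_gap: 0.302
```

```bash
python3 -c "
from h import *
pin();st()"
```

```text
t 18.75 tip r -27.38 lat(+left) -0.09 az(from -x, cw+) -163.81 pinz 83.78 yaw -15.99 pitch 0.03 F tool [ 0.1 -0.6  0.3] T [-0.05 -0.02 -0.05]
18.75 [ 0.5002 -0.1513  0.0779] 
 [[ 0.001  0.961 -0.275]
 [-0.    -0.275 -0.961]
 [-1.     0.001  0.   ]] 
F [-0.66 -0.11 -0.12] T [-0.05 -0.02 -0.05] gap 0.302380151771444 q [ 0.423  0.454 -0.229  1.982  0.151  0.721 -1.747]
```

The fingers are free, with no force on the tool. Lifting straight up, then backing away for a clear view.

Request:
{"op": "servo_tool", "data": {"increments": [[[0,0,0],[-0.1,0,0],-0.4],[[0,0,0],[-0.3,0,0],-0.4],[[0,0,0],[-0.6,0,0],-0.4],[[0,0,0],[-0.6,0,0],-0.4],[[0,0,0],[-0.8,0,0],-0.4],[[0,0,0],[0,-0.6,0.6],-0.4],[[0,0,0],[0,-0.6,0.6],-0.4],[[0,0,0],[0,-0.6,0.6],-0.4],[[0,0,0],[0,0,0.8],-0.4],[[0,0,0],[0,0,0.8],-0.4],[[0,0,0],[0,0,0.8],-0.4],[[0,0,0],[0,0,0],-0.4],[[0,0,0],[0,0,0],-0.4]]}}

```text
time_s: 20.05
eef_pos: [0.3552, -0.3287, 0.1979]
eef_rot: [0.425, 0.565, 0.425, -0.565]
force: [0.6, 2.0, 1.3]
finger_gap: 0.299
```

```bash
python3 -c "
from h import *
st()
for n,(x0,y0,x1,y1) in dict(scene=(230,160,290,210),top=(255,140,310,195)).items():
    c=cam(n,n+'_end.png');cv2.imwrite(f'pics/e{n}.png',cv2.resize(c['frame'][y0:y1,x0:x1,::-1],None,fx=10,fy=10,interpolation=2))
c=cam('top');a=np.radians(-16);y=np.array([np.cos(a),np.sin(a),0]);S=np.array([*S0,.0835])
for d in (-.058,-.030,-.022,-.019,.028): print(d,proj(c,S+d*y))
"
```

```text
20.05 [ 0.3552 -0.3287  0.1979] 
 [[ 0.     0.961 -0.277]
 [ 0.    -0.277 -0.961]
 [-1.    -0.    -0.   ]] 
F [0.58 1.97 1.27] T [-0.02 -0.03  0.01] gap 0.2986066285019538 q [ 0.779  0.207 -0.108  1.988  0.027  0.948 -1.194]
-0.058 (np.float64(275.3179907851622), np.float64(185.0541734785254))
-0.03 (np.float64(278.2747885971052), np.float64(175.54518786619786))
-0.022 (np.float64(279.11503344056507), np.float64(172.8416349798822))
-0.019 (np.float64(279.4295966951532), np.float64(171.82934962634565))
0.028 (np.float64(284.3194352919766), np.float64(156.08271564105547))
```

View pics/escene.png

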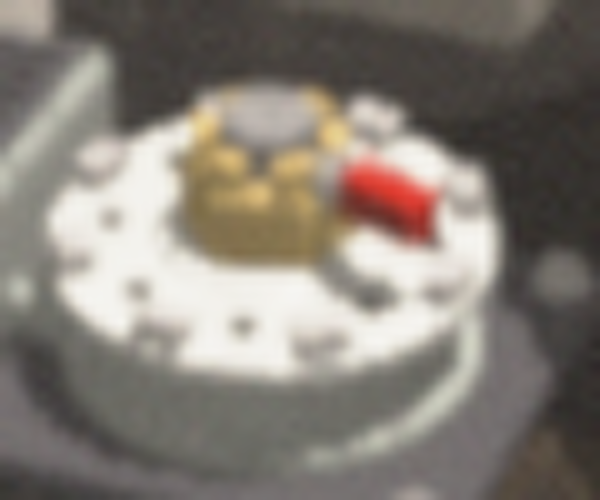

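View pics/etop.png

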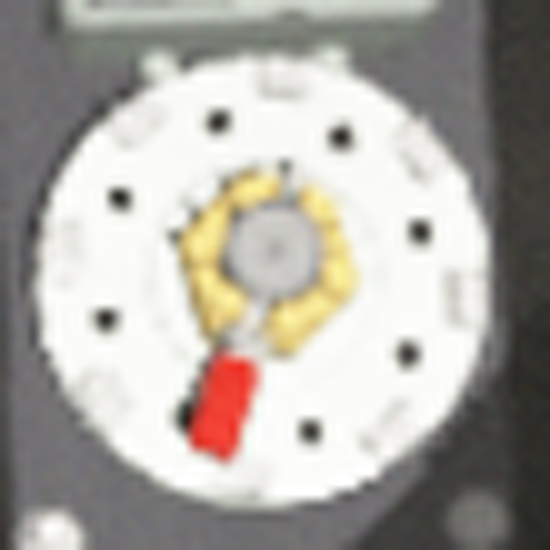

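View pics/top_end.png

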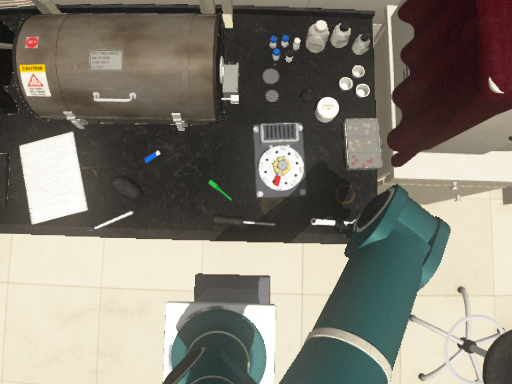

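```bash
python3 -c "
from h import *
for n,(x0,y0,x1,y1) in dict(scene=(250,165,290,195),top=(265,165,290,195)).items():
    c=cam(n);f=c['frame'][y0:y1,x0:x1].astype(float);w=np.clip(f[...,0]-f[...,1]-50,0,None);w[f[...,1]>110]=0
    V,U=np.mgrid[y0:y1,x0:x1];u,v=(U*w).sum()/w.sum(),(V*w).sum()/w.sum()
    p=onz(c,u,v,.090);d=p[:2]-S0;print(n,u,v,p,np.hypot(*d)*1e3,np.degrees(np.arctan2(-d[1],-d[0])))
"
```

```text
scene 268.72222222222223 179.111531986532 [ 0.49637371 -0.14719684  0.09      ] 50.26283548920858 -19.167887908592853
top 276.7873903285044 180.1493572740257 [ 0.50089118 -0.15111095  0.09      ] 44.76543556943754 -16.333186117911954
```

```bash
python3 -c "
from h import *
pin();print(manip.job_done())"
```

```text
t 20.3 tip r 63.02 lat(+left) -208.98 az(from -x, cw+) -57.32 pinz 203.79 yaw -15.9 pitch 0.01 F tool [0.4 0.4 1. ] T [-0.   -0.02  0.01]
the job is handed in; nothing more can be done
None
```

The job is handed in at about 20 s. The pin appears to be through the nut's slots and the cross hole, with its collar against the crown. No verdict is reported at hand-in.

**What I did:** I gripped the lock pin by its red grip and entered the front slot without touching its sides. The tip bore on the spindle with about 5 N of push. I turned the nut clockwise with the pin, about 20° at the pin, until the tip dropped into the hole. The nut itself turned a few degrees less because of slack in the slot. I then pushed the pin through with 1–5 N until the force rose to about 10 N as the collar seated, eased off, let go and backed away.

**Last checks:**
- **Top view:** the grip centre is 44.8 mm from the spindle axis at -16°, against 44 mm expected when home. The collar is seen against the crown.
- **Arm readings:** these put the seated tip at 26.9 mm past the axis instead of 28, about 1 mm short, inside the 3.5 mm tolerance.
- **Scene view:** this disagreed and gave 50 mm. I did not rely on it, because that camera had also placed the nut's axis and the pin a few millimetres off from the top view, and it sees the side of the grip.
- **Rest of the bench:** the fingers were clear of everything, and the spanner, screwdriver and green look-alike appear unmoved by eye in the last top view. I did not measure their positions.

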